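Lift a vial block out of the dry-block incubator and set it in the cooling dock

ROBOT

A 7-joint arm with a two-finger parallel gripper is mounted at the origin on the work surface. World frame = base frame: x ahead of the robot, y to its left, z up, the work surface at z = 0. Lengths are in m, angles in rad, forces in N, time in s.
With the tool pointing down it reaches from about 0.4 to 0.85 m from the base axis. Payload 4.5 kg.
Tool frame: the origin (TCP) lies on the centre line of the jaws, within the pads' length; the fingertips stand r.tip_reach ahead of it and the grasp point (between the pads) lies 8 mm behind it (r.tip_reach is the distance from the TCP to the fingertips, in m); z points along the fingers, y is the direction in which the jaws open and shut (so a half turn about z gives the same grasp; the last joint's range is limited). The gripper opens to 88 mm and grips with 3 to 60 N. Pads are 18 mm wide; open, the fingers measure 123 mm over their backs; the gripper's body (75 mm by 187 mm) begins 45 mm behind the grasp point.
Start: joints at [1.328, 0.689, -0.195, 1.565, 0.157, 0.902, -0.215], TCP at [0.171, -0.601, 0.21] pointing down, gripper open.
Joint ranges: [-3.01, 3.01], [-0.46, 2.08], [-1.47, 1.51], [0.13, 2.56], [-1, 4.14], [0.04, 2.09], [-2.66, 2.66]. Speed limits (rad/s): [2.57, 2.57, 3.14, 3.14, 3.14, 3.14, 3.14].

INTERFACE

Orientations are given as a 3x3 rotation matrix whose columns are the frame's x, y, z axes.
In Python, from station import r gives the robot as it stands.
- The arm moves only by the tool apply_moves, never from a script. Its argument "commands" is a list of rows, each an object with "grip": the opening, from 0 (shut) to 1 (fully open); "slide": the shift along the tool's x, y, z in cm, a list of three; "turn": the turn about the tool's z in degrees. In form: [{"grip": grip, "slide": [dx, dy, dz], "turn": turn}, ...]. A call has 1 to 10 rows; each row shifts and turns the commanded pose from where the row before left it, along the tool's axes as they then stand; what a row does not reach is not made up. A row lasts 1/8 s, in which the tool goes at most 62.5 mm and 10.7 degrees, less where a joint would pass 70% of its speed; a pose out of reach is approached as far as the arm can. A call with a gripper value outside its range is refused whole. The fingers move at their own pace and stop on an object; "squeeze" is the grip in N (left out, the last holds). Time passes only in rows, so rows that do not move let the fingers close. It gives the time, the measured TCP pose, the force and the opening at its end, in the units of the state.
- r.get_state(): the state, without advancing time (a new reading comes with each control period).
- r.read_camera(name): name is "side" or "top"; returns the picture (420x560x3 uint8, red, green, blue); there is no depth.
- r.camera_info(name): a dict with "mtx" (3x3 intrinsics, pixels), "R" (3x3) and "t" (3): a world point X has camera coordinates R X + t. Camera axes: x right, y down, z forward; pixel columns grow to the right and rows downward; lengths in m; the calibration is good to about 2 mm. A picture is of the moment at which its call begins. camera_info takes no time and is no camera call.
- r.close_job(): hands the job in, once; it reports no verdict.
The state is a dict: "t": time; "joint_positions": joint angles; "dq": joint speeds; "joint_torque": joint torques, N m; "tcp_pos": TCP position; "orientation": TCP orientation; "force": force on the tool from outside, world axes, zero at the start; "wrist_torque": the same for the moment, N m; "gripper_width": finger opening in m.
Only numpy, scipy, OpenCV 4.12 (cv2) and the standard library are available. Lean on these libraries where they do the work, as an engineer would, in place of code of your own. Each camera call takes 0.05 s, during which the arm holds its last target. There are 200 camera calls.

TASK

The orange-capped vials are done: press the red lift lever beside the orange-capped block all the way down so the block rises out of the incubator, then let go of the lever and take the block out by its long sides, carrying it upright. Turn it so that its cut-off corner matches the filled-in corner of the blue cooling dock, lower it gently until it sits flat on the floor of the dock, and only then let go. Leave the white-capped block seated in the incubator and do not disturb anything else on the bench.

Things in the scene. Friction and masses are not known exactly. Their poses are not given: they have to be found in the camera images.
- incubator: white dual dry-block incubator, fixed, 245 x 230 x 95 mm; origin at bench level midway between its pockets, z up, x to its rear (sloping panel faces -x), y to its left. Flat deck at z = 95, x = -80 to 125 mm. Pockets at x = 0, y = +48 (left) and -48 (right), long side along x, 2 mm wider than a block on each side. The orange-capped block is in either pocket, the white-capped one in the other.
- lever_left (a joint): stiff lift lever on the incubator's left (+y) wall; raises the left pocket's block. 0 rad = up (start), 0.68 = fully down; pressing its pad down (8 to 12 N) increases it, and it stays where it is left. It pivots about the incubator's y axis direction at x = -50, z = 66 mm. Fully down, the block is 33 mm higher: its top 34 mm above the deck, its lowest 16 mm still in the pocket.
- lever_right (a joint): the same kind of lever on the right (-y) wall; raises the right pocket's block.
- pad_left (a point): top-face centre of the left lever's red hand pad (36 x 36 x 8 mm), to be pressed from above. In the incubator's frame: up at x = -145, y = 141, z = 112 mm, fully down at x = -153, y = 141, z = 42 mm, on an arc about the pivot. The pad is level at mid-stroke and slopes 0.34 rad at the ends (front edge high when up, low when down). y axis as the incubator's.
- pad_right (a point): the same for the right lever's red pad (y = -141 mm).
- orange_block_centre (a point): centre (half-way up) of the orange-capped vial block: aluminium, 100 (x) x 50 (y) x 50 mm high, about 0.47 kg, with eight vials fixed in it, caps 5 mm above its top. Its +x +y corner is cut off at 45 degrees, 16 mm along each side. Starts seated with its axes along the incubator's, this point 71 mm high, top 1 mm above the deck: not grippable until raised. Grip across the 50 mm width.
- orange_block: the same orange-capped block; this origin is the centre of its underside, same axes.
- orange_block_corner (a point): middle of the orange block's cut-off corner face, half-way up: (+42, +17, 0) mm from the block's centre in its own frame.
- white_block_centre (a point): centre of the white-capped block, same shape, in the other pocket; it stays seated.
- dock: blue cooling dock, low fixed tray 131 (x) x 81 (y) x 26 mm high with 6 mm fins outside its long sides; origin at its underside centre, z up. Recess 105 x 55 mm (2.5 mm clearance round the block), 12 mm deep, floor at z = 14 mm; its +x +y corner is filled in at 45 degrees (white dot on the rim) for the block's cut corner, so the block fits only with its x and y along the dock's x and y.
- dock_seat (a point): centre of the floor of the dock's recess, where the centre of the block's underside comes to rest; axes as the dock.
- dock_corner (a point): where the middle of the block's cut corner face (half-way up) is once it is seated; axes as the dock.
- petri_stack_mid (a point): stack of three Petri dishes (one piece), 86 mm across, 48 mm high; its centre. Bystander.
- amber_bottle_mid (a point): amber glass reagent bottle, 68 mm across, 150 mm high; its centre. Bystander.
- beaker_mid (a point): glass beaker, 72 mm across, 90 mm high; its centre. Bystander.
- marker_mid (a point): marker pen lying along its x, 135 mm long, 14 mm thick; its middle. Bystander.
- tip_box_mid (a point): pipette-tip box, 85 x 122 mm, 67 mm high; its centre. Bystander.

How it is judged:
By the outcome, as a careful person would: the job done as asked, in the order asked, and still so for the second after the job is handed in, with the robot touching nothing.
It also fails if it takes over 64 s, if anything falls off the work surface, if the arm or the gripper's body presses on something with over 40 N, if the wrist force passes 120 N, or if a joint passes its speed limit or range.

## Working session

There is one attempt and no reset: what is moved stays moved. The work goes in short steps, Python scripts to look and compute and a tool call to move; the robot and the scene stay as the last step left them, time stands still between calls to the robot, and variables do not carry over. Pictures are saved under pics/ and viewed, on a budget of 10 in all, crops included, one or two more only if the job needs it, and the job is handed in when it is done.

Besides the shell and the picture viewer there is one more tool, called after ">>>" as name(argument=value, ...), one argument or row to a line, values as JSON. apply_moves: Moves the arm, as the interface text tells. Its arguments: {"type":"object","properties":{"commands":{"type":"array"},"squeeze":{"type":"number"}},"required":["commands"]}

```bash
mkdir -p pics; ls
python3 - <<'E'
from station import r
import cv2,numpy as np
np.set_printoptions(precision=4,suppress=True)
for n in("top","side"):
    cv2.imwrite(f"pics/{n}0.png",r.read_camera(n)[:,:,::-1]); print(n,r.camera_info(n))
print(r.tip_reach); s=r.get_state(); print(s)
E
```

```text
pics
top {'mtx': array([[486.1778,   0.    , 278.5914],
       [  0.    , 486.1778, 213.6474],
       [  0.    ,   0.    ,   1.    ]]), 'R': array([[ 0.005 , -0.9997,  0.0237],
       [-0.9969, -0.0068, -0.0779],
       [ 0.078 , -0.0232, -0.9967]]), 't': array([0.0565, 0.5711, 1.559 ])}
side {'mtx': array([[453.6811,   0.    , 288.3275],
       [  0.    , 453.6811, 211.0196],
       [  0.    ,   0.    ,   1.    ]]), 'R': array([[-0.8594, -0.5109,  0.0201],
       [-0.3723,  0.5983, -0.7095],
       [ 0.3505, -0.6172, -0.7044]]), 't': array([0.5202, 0.2228, 1.0053])}
0.011
{'t': 0.1, 'joint_positions': array([ 1.3278,  0.6899, -0.1945,  1.5662,  0.1573,  0.9025, -0.2151]), 'dq': array([ 0.0001, -0.0025, -0.0006, -0.0027, -0.0002,  0.0006,  0.0009]), 'joint_torque': array([ -0.0032, -52.8499,  -1.2718, -15.3838,  -0.0526,   0.002 ,
         0.0001]), 'tcp_pos': array([ 0.1706, -0.6006,  0.2094]), 'orientation': array([[ 0.9619,  0.2734, -0.0005],
       [ 0.2734, -0.9619,  0.0015],
       [-0.0001, -0.0016, -1.    ]]), 'force': array([-0.2608,  0.2334, -0.0481]), 'wrist_torque': array([0.0108, 0.0442, 0.0036]), 'gripper_width': 0.08821531813781419}
```

View pics/top0.png

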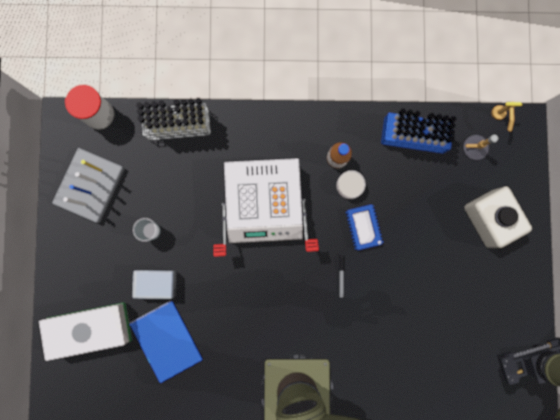

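View pics/side0.png

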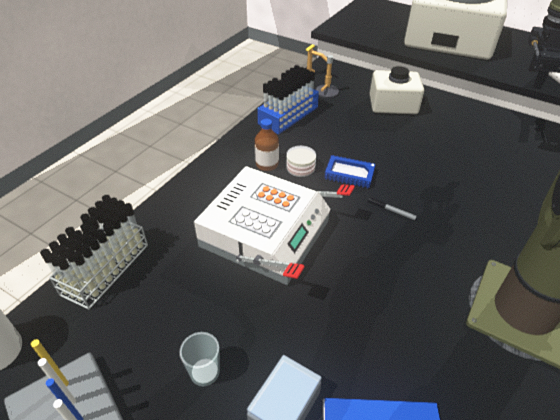

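```bash
cat > h.py <<'E'
import cv2,numpy as np
from station import r
np.set_printoptions(precision=4,suppress=True)
def ray(n,px):
    i=r.camera_info(n); d=i["R"].T@np.linalg.solve(i["mtx"],[px[0],px[1],1.]); return -i["R"].T@i["t"],d
def onz(n,px,z):
    c,d=ray(n,px); return c+d*(z-c[2])/d[2]
def tri(a,b):
    A=[];B=[]
    for n,p in(("top",a),("side",b)):
        c,d=ray(n,p); d/=np.linalg.norm(d); P=np.eye(3)-np.outer(d,d); A.append(P);B.append(P@c)
    return np.linalg.solve(sum(A),sum(B))
def proj(n,X):
    i=r.camera_info(n); p=i["mtx"]@(i["R"]@X+i["t"]); return p[:2]/p[2]
def shot(n): return r.read_camera(n)[:,:,::-1].copy()
def blobs(m,amin=3):
    k,_,st,c=cv2.connectedComponentsWithStats(m.astype(np.uint8)); return [(st[j,4],c[j],st[j,:4]) for j in range(1,k) if st[j,4]>=amin]
E
python3 - <<'E'
from h import *
T=cv2.imread("pics/top0.png");S=cv2.imread("pics/side0.png")
for n,I in(("top",T),("side",S)):
    h=cv2.cvtColor(I,cv2.COLOR_BGR2HSV);H,s,v=cv2.split(h)
    for nm,m in(("red",((H<5)|(H>174))&(s>170)&(v>110)),("orange",(H>=5)&(H<17)&(s>120)&(v>150)),("blue",(H>105)&(H<125)&(s>150)&(v>60))):
        print(n,nm,[(a,c.round(2),b) for a,c,b in blobs(m,8)])
a=cv2.resize(T[190:265,205:395],None,fx=4,fy=4,interpolation=cv2.INTER_CUBIC)
b=cv2.resize(S[145:215,300:420],None,fx=4,fy=4,interpolation=cv2.INTER_CUBIC)
W=np.zeros((a.shape[0]+b.shape[0],760,3),np.uint8);W[:300]=a;W[300:,:480]=b
cv2.imwrite("pics/crop1.png",W)
E
```

```text
top red [(np.int32(15), array([ 96.73, 108.47]), array([ 93, 102,   7,  13], dtype=int32)), (np.int32(139), array([311.67, 244.77]), array([305, 239,  14,  12], dtype=int32)), (np.int32(111), array([218.87, 250.05]), array([214, 245,  11,  11], dtype=int32))]
top orange [(np.int32(10), array([274.2, 189. ]), array([273, 188,   4,   3], dtype=int32)), (np.int32(8), array([282., 189.]), array([281, 188,   3,   3], dtype=int32)), (np.int32(9), array([274.89, 196.33]), array([274, 195,   3,   4], dtype=int32)), (np.int32(10), array([282.2, 196. ]), array([281, 195,   4,   3], dtype=int32)), (np.int32(8), array([275.12, 203.62]), array([274, 202,   3,   4], dtype=int32)), (np.int32(8), array([282.62, 203.12]), array([281, 202,   4,   3], dtype=int32)), (np.int32(8), array([275.38, 210.88]), array([274, 210,   4,   3], dtype=int32))]
top blue [(np.int32(732), array([407.09, 138.86]), array([381, 113,  71,  40], dtype=int32)), (np.int32(14), array([420.14, 118.93]), array([418, 118,   5,   3], dtype=int32)), (np.int32(26), array([425.35, 131.58]), array([423, 129,   6,   6], dtype=int32)), 
[... 835 characters left out ...]
,   5], dtype=int32)), (np.int32(26), array([269.04, 197.31]), array([266, 195,   7,   5], dtype=int32)), (np.int32(23), array([289.87, 197.52]), array([287, 196,   7,   4], dtype=int32)), (np.int32(25), array([277. , 200.4]), array([274, 198,   7,   5], dtype=int32)), (np.int32(23), array([285.3 , 203.39]), array([283, 201,   6,   5], dtype=int32))]
side blue [(np.int32(743), array([282.62, 114.42]), array([258,  90,  60,  44], dtype=int32)), (np.int32(617), array([351.28, 170.66]), array([325, 156,  50,  32], dtype=int32)), (np.int32(286), array([ 61.59, 396.67]), array([ 46, 379,  36,  41], dtype=int32)), (np.int32(2256), array([378.99, 409.57]), array([325, 398, 115,  22], dtype=int32))]
```

View pics/crop1.png

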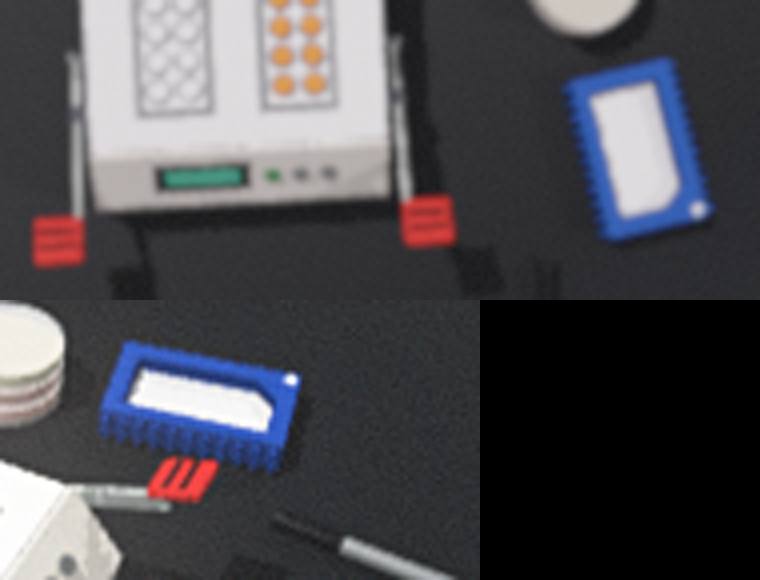

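```bash
cat > m.py <<'E'
from h import *
from scipy.optimize import least_squares
T=cv2.imread("pics/top0.png");S=cv2.imread("pics/side0.png")
IM={"top":T,"side":S}
red={"top":[(311.67,244.77),(218.87,250.05)],"side":[(345.28,189.62),(293.47,270.74)]}
P=[]
for k in(0,1):
    p=tri(red["top"][k],red["side"][k]);P.append(onz("top",red["top"][k],.112));print("pad tri",p,"onz",onz("top",red["top"][k],.112),onz("side",red["side"][k],.112))
pr,pl=[(onz("top",red["top"][k],.112)+onz("side",red["side"][k],.112))/2 for k in(0,1)]
d=pl-pr;print("pad dist",np.linalg.norm(d[:2]),"yaw y-axis->x yaw",np.arctan2(-d[0],d[1]))
# caps as a whole: blurred orange weight
def caps(n,box):
    x0,y0,x1,y1=box;I=IM[n][y0:y1,x0:x1].astype(float);w=np.clip(I[:,:,2]-I[:,:,0]-40,0,None)
    yy,xx=np.mgrid[y0:y1,x0:x1];return (w*xx).sum()/w.sum(),(w*yy).sum()/w.sum()
for n,b in(("top",(268,182,291,219)),("side",(252,182,298,210))):
    c=caps(n,b);print(n,c,"caps",onz(n,c,.101),onz(n,c,.098))
# caps axis from the side view column ends
ends=[onz("side",p,.101) for p in((265.38,188.57),(273.41,191.45),(281.52,194.52),(289.87,197.52),(260.79,194.29),(269.04,197.31),(277.0,200.4),(285.3,203.39))]
e=np.array(ends);dx=-((e[3]-e[0])+(e[7]-e[4]))/2;print("yaw caps",np.arctan2(dx[1],dx[0]),np.linalg.norm(dx),e.mean(0))
def dock(n,box,kind):
    x0,y0,x1,y1=box;f=8
    I=cv2.resize(IM[n][y0:y1,x0:x1],None,fx=f,fy=f,interpolation=cv2.INTER_CUBIC).astype(int)
    b,g,R=I[:,:,0],I[:,:,1],I[:,:,2]
    white=(R>125)&(g>110)
    m=white if kind=="w" else ((b-R>45)&(b>85))|white
    cs=cv2.findContours(m.astype(np.uint8),cv2.RETR_EXTERNAL,cv2.CHAIN_APPROX_NONE)[0]
    c=max(cs,key=cv2.contourArea)[:,0,:].astype(float)
    px=(c+.5)/f-.5+[x0,y0]
    W0=np.array([onz(n,p,.014 if kind=="w" else .026)[:2] for p in px])
    (cx,cy),(w,h),a=cv2.minAreaRect((W0*1000).astype(np.float32))
    a=np.deg2rad(a if w>h else a+90);a=a if np.cos(a-np.pi)>0 else a+np.pi
    L,Wd=max(w,h)/2e3,min(w,h)/2e3;C0=np.array([cx,cy])/1e3
    cam=ray(n,(0,0))[0][:2]
    for it in range(3):
        u=np.array([np.cos(a),np.sin(a)]);v=np.array([-u[1],u[0]]);out={};ang=[]
        q=W0-C0;qu,qv=q@u,q@v
        for nm,nn,tt,dn,dt,hn,ht in(("+x",u,v,qu,qv,L,Wd),("-x",-u,v,-qu,qv,L,Wd),("+y",v,u,qv,qu,Wd,L),("-y",-v,u,-qv,qu,Wd,L)):
            lim=.5 if kind=="w" else .75
            s=(np.abs(dn-hn)<.008)&(np.abs(dt)<lim*ht)
            far=(C0+nn*hn-cam)@nn>0
            z=(.014 if far else .026) if kind=="w" else (.026 if far else 0.)
            Q=np.array([onz(n,p,z)[:2] for p in px[s]])
            l=np.polyfit(Q@tt,Q@nn,1);out[nm]=(np.mean(Q@nn),z)
            sl=l[0]*(1 if nm in("-x","+y") else -1); ang.append((sl,nm))
        a+=np.mean([x for x,nm in ang if "y" in nm])
    ctr=u*(out["+x"][0]-out["-x"][0])/2+v*(out["+y"][0]-out["-y"][0])/2
    print(n,kind,"ctr",ctr,"size",out["+x"][0]+out["-x"][0],out["+y"][0]+out["-y"][0],"yaw",a,[(nm,round(float(x),4)) for x,nm in ang],[o[1] for o in out.values()])
for k in "sw":
    dock("top",(340,198,390,256),k);dock("side",(318,150,382,192),k)
E
python3 m.py
```

```text
pad tri [ 0.4688 -0.04    0.1086] onz [ 0.469  -0.0396  0.112 ] [ 0.4672 -0.0366  0.112 ]
pad tri [0.4513 0.2431 0.1084] onz [0.4515 0.2429 0.112 ] [0.4497 0.2454 0.112 ]
pad dist 0.2827862950678166 yaw y-axis->x yaw 0.061817011955597995
top (np.float64(278.66868415153556), np.float64(199.67383994620042)) caps [0.6079 0.0617 0.101 ] [0.6082 0.0616 0.098 ]
side (np.float64(275.53923135144225), np.float64(195.81729879740982)) caps [0.6067 0.0628 0.101 ] [0.6084 0.0601 0.098 ]
yaw caps 0.061739143998341205 0.06795540514807609 [0.6072 0.0634 0.101 ]Traceback (most recent call last):
  File "m.py", line 49, in <module>
    dock("top",(340,198,390,256),k);dock("side",(318,150,382,192),k)
    ~~~~^^^^^^^^^^^^^^^^^^^^^^^^^^^
  File "m.py", line 42, in dock
    Q=np.array([onz(n,p,z)[:2] for p in px[s]])
                ~~~^^^^^^^
  File "h.py", line 7, in onz
    c,d=ray(n,px); return c+d*(z-c[2])/d[2]
        ~~~^^^^^^
  File "h.py", line 5, in ray
    i=r.camera_info(n); d=i["R"].T@np.linalg.solve(i["mtx"],[px[0],px[1],1.]); return -i["R"].T@i["t"],d
ValueError: time passes only in moves, steps and waits
```

```bash
sed -i 's/^def ray/INFO={k:r.camera_info(k) for k in("top","side")}\ndef ray/; s/i=r.camera_info(n)/i=INFO[n]/' h.py; python3 m.py | tail -6
```

```text
side (np.float64(275.53923135144225), np.float64(195.81729879740982)) caps [0.6067 0.0628 0.101 ] [0.6084 0.0601 0.098 ]
yaw caps 0.061739143998341205 0.06795540514807609 [0.6072 0.0634 0.101 ]
top s ctr [ 0.5305 -0.2202] size 0.1363963347548452 0.08832806425598 yaw 3.3863545819848575 [('+x', 0.0224), ('-x', -0.0013), ('+y', -0.0003), ('-y', 0.0003)] [0.026, 0.026, 0.026, 0.0]
side s ctr [ 0.5312 -0.2238] size 0.131634598185225 0.08031915441000453 yaw 3.384498290288345 [('+x', -0.0122), ('-x', 0.0344), ('+y', 0.0014), ('-y', -0.0014)] [0.0, 0.026, 0.026, 0.0]
top w ctr [ 0.5293 -0.2183] size 0.10384724445232052 0.05670829693930868 yaw 3.3828822617596908 [('+x', 0.0434), ('-x', -0.0307), ('+y', 0.003), ('-y', -0.003)] [0.014, 0.014, 0.014, 0.026]
side w ctr [ 0.5291 -0.2198] size 0.1020335093907907 0.05778664951869722 yaw 3.3784981389343267 [('+x', 0.1078), ('-x', -0.0299), ('+y', 0.0005), ('-y', -0.0005)] [0.026, 0.014, 0.014, 0.026]
```

>>> apply_moves(
  commands=[
    {"grip": 0.5, "slide": [2.85, -3.07, 0], "turn": 0},
    {"grip": 0.5, "slide": [2.85, -3.07, 0], "turn": 0},
    {"grip": 0.5, "slide": [2.85, -3.07, 0], "turn": 0},
    {"grip": 0.5, "slide": [2.85, -3.07, 0], "turn": 0},
    {"grip": 0.5, "slide": [2.85, -3.07, 0], "turn": 0},
    {"grip": 0, "slide": [2.85, -3.07, 0], "turn": 0},
    {"grip": 0, "slide": [2.85, -3.07, 0], "turn": 0},
    {"grip": 0, "slide": [2.85, -3.07, 0], "turn": 0},
  ],
)

```text
t: 1.1
tcp_pos: [0.3234, -0.3013, 0.21]
orientation: [[0.962, 0.273, -0.0], [0.273, -0.962, 0.0], [-0.0, -0.0, -1.0]]
force: [0.3, -0.0, -0.6]
gripper_width: 0.0164
```

>>> apply_moves(
  commands=[
    {"grip": 0, "slide": [2.85, -3.07, 0], "turn": 0},
    {"grip": 0, "slide": [2.85, -3.07, 0], "turn": 0},
    {"grip": 0, "slide": [2.85, -3.07, 0], "turn": 0},
    {"grip": 0, "slide": [2.85, -3.07, 0], "turn": 0},
    {"grip": 0, "slide": [2.85, -3.07, 0], "turn": 0},
    {"grip": 0, "slide": [2.85, -3.07, 0], "turn": 0},
    {"grip": 0, "slide": [2.85, -3.07, 0], "turn": 0},
    {"grip": 0, "slide": [0, 0, 0], "turn": -8},
    {"grip": 0, "slide": [0, 0, 0], "turn": -10},
    {"grip": 0, "slide": [0, 0, 0], "turn": -10},
  ],
)

```text
t: 2.35
tcp_pos: [0.456, -0.0412, 0.2099]
orientation: [[0.717, 0.697, -0.001], [0.697, -0.717, -0.0], [-0.001, -0.0, -1.0]]
force: [0.3, 0.2, 0.1]
gripper_width: 0.0006
```

```bash
python3 -c "
from h import *
s=r.get_state()
print(s)"
```

```text
{'t': 2.35, 'joint_positions': array([ 0.1771,  0.4854, -0.2804,  2.047 ,  0.2189,  0.6376, -1.0483]), 'dq': array([ 0.2878,  0.0284, -0.4223, -0.0127,  0.3197,  0.0631,  1.0343]), 'joint_torque': array([ -1.6729, -38.9456,  -0.7757, -11.5904,  -0.3584,  -0.1277,
        -1.0956]), 'tcp_pos': array([ 0.456 , -0.0412,  0.2099]), 'orientation': array([[ 0.7166,  0.6975, -0.0006],
       [ 0.6975, -0.7166, -0.0002],
       [-0.0006, -0.0003, -1.    ]]), 'force': array([0.3448, 0.2325, 0.1311]), 'wrist_torque': array([-0.0123, -0.0181,  0.024 ]), 'gripper_width': 0.0006461094441551169}
```

>>> apply_moves(
  commands=[
    {"grip": 0, "slide": [0, 0, 0], "turn": -10},
    {"grip": 0, "slide": [0, 0, 0], "turn": -10},
    {"grip": 0, "slide": [0, 0, 0], "turn": -10},
    {"grip": 0, "slide": [0, 0, 0], "turn": -10},
    {"grip": 0, "slide": [0, 0, 0], "turn": -10},
    {"grip": 0, "slide": [0, 0, 0], "turn": -10},
    {"grip": 0, "slide": [0, 0, 0], "turn": -10},
    {"grip": 0, "slide": [0, 0, 0], "turn": -10},
    {"grip": 0, "slide": [0, 0, 0], "turn": -10},
    {"grip": 0, "slide": [0, 0, 0], "turn": -10},
  ],
)

```text
t: 3.6
tcp_pos: [0.4559, -0.0416, 0.2099]
orientation: [[-0.811, 0.585, -0.001], [0.585, 0.811, -0.0], [0.0, -0.001, -1.0]]
force: [-0.2, 0.7, -0.4]
gripper_width: 0.0003
```

>>> apply_moves(
  commands=[
    {"grip": 0, "slide": [0, 0, 0], "turn": -10},
    {"grip": 0, "slide": [0, 0, 0], "turn": -10},
    {"grip": 0, "slide": [0, 0, 0], "turn": -10},
    {"grip": 0, "slide": [0, 0, 0], "turn": -9.6},
    {"grip": 0, "slide": [0, 0, 2], "turn": 0},
    {"grip": 0, "slide": [0, 0, 2], "turn": 0},
    {"grip": 0, "slide": [0, 0, 2], "turn": 0},
    {"grip": 0, "slide": [0, 0, 1.5], "turn": 0},
    {"grip": 0, "slide": [0, 0, 0], "turn": 0},
  ],
)

```text
t: 4.72
tcp_pos: [0.4553, -0.0416, 0.1342]
orientation: [[-0.998, -0.061, -0.003], [-0.061, 0.998, -0.0], [0.003, -0.0, -1.0]]
force: [0.2, 0.7, 0.6]
gripper_width: 0.0003
```

>>> apply_moves(
  commands=[
    {"grip": 0, "slide": [0, 0, 1], "turn": 0},
    {"grip": 0, "slide": [0, 0, 1], "turn": 0},
    {"grip": 0, "slide": [0, 0, 1], "turn": 0},
    {"grip": 0, "slide": [0, 0, 1], "turn": 0},
  ],
)

```text
t: 5.22
tcp_pos: [0.4562, -0.0415, 0.0944]
orientation: [[-0.998, -0.06, -0.0], [-0.06, 0.998, -0.0], [0.0, -0.0, -1.0]]
force: [0.8, -0.7, -0.4]
gripper_width: 0.0001
```

>>> apply_moves(
  commands=[
    {"grip": 0, "slide": [0, 0, 1], "turn": 0},
    {"grip": 0, "slide": [0, 0, 1], "turn": 0},
    {"grip": 0, "slide": [0, 0, 0.8], "turn": 0},
    {"grip": 0, "slide": [0, 0, 0], "turn": 0},
  ],
)

```text
t: 5.72
tcp_pos: [0.4541, -0.0416, 0.0663]
orientation: [[-0.998, -0.061, -0.003], [-0.061, 0.998, -0.001], [0.003, -0.001, -1.0]]
force: [-0.1, 0.5, 0.1]
gripper_width: 0.0004
```

Run:
```python
from h import *
T=shot("top");S=shot("side")
a=cv2.resize(T[180:280,230:360],None,fx=4,fy=4,interpolation=cv2.INTER_CUBIC)
b=cv2.resize(S[120:240,240:400],None,fx=4,fy=4,interpolation=cv2.INTER_CUBIC)[:400]
b=cv2.resize(S[110:260,250:390],None,fx=2.66,fy=2.66,interpolation=cv2.INTER_CUBIC)
W=np.zeros((400,800,3),np.uint8);W[:a.shape[0],:420]=a[:,:420][:400];hh=min(400,b.shape[0]);W[:hh,425:425+b.shape[1]]=b[:hh,:375]
cv2.imwrite("pics/press.png",W)
```

```text
(no output)
```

View pics/press.png

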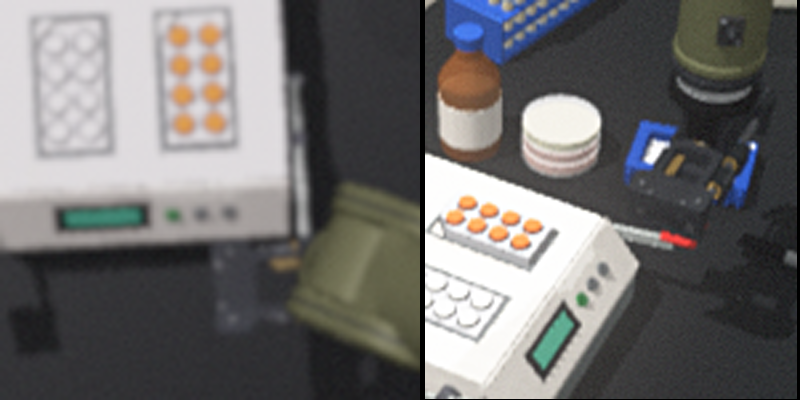

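The side view shows the block part-raised (its grey side visible about px (270,200)) and the right pad going down, so the press works. I'll continue to the stop.

>>> apply_moves(
  commands=[
    {"grip": 0, "slide": [0, 0, 0.5], "turn": 0},
    {"grip": 0, "slide": [0, 0, 0.5], "turn": 0},
    {"grip": 0, "slide": [0, 0, 0.3], "turn": 0},
  ],
)

```text
t: 6.2
tcp_pos: [0.4548, -0.0414, 0.0541]
orientation: [[-0.998, -0.061, -0.002], [-0.061, 0.998, -0.001], [0.002, -0.0, -1.0]]
force: [-5.4, 0.4, 8.5]
gripper_width: 0.0005
```

>>> apply_moves(
  commands=[
    {"grip": 0, "slide": [0, 0, 0.2], "turn": 0},
    {"grip": 0, "slide": [0, 0, 0.2], "turn": 0},
  ],
)

```text
t: 6.45
tcp_pos: [0.4543, -0.0414, 0.0501]
orientation: [[-0.998, -0.061, -0.003], [-0.061, 0.998, -0.001], [0.003, -0.0, -1.0]]
force: [-5.9, -0.6, 8.7]
gripper_width: 0.0003
```

>>> apply_moves(
  commands=[
    {"grip": 0, "slide": [0, 0, 0.2], "turn": 0},
    {"grip": 0, "slide": [0, 0, 0.2], "turn": 0},
  ],
)

```text
t: 6.7
tcp_pos: [0.454, -0.0414, 0.0461]
orientation: [[-0.998, -0.061, -0.003], [-0.061, 0.998, -0.001], [0.003, -0.001, -1.0]]
force: [-6.3, 0.5, 9.5]
gripper_width: 0.0006
```

>>> apply_moves(
  commands=[
    {"grip": 0, "slide": [0, 0, 0.1], "turn": 0},
    {"grip": 0, "slide": [0, 0, 0.1], "turn": 0},
  ],
)

```text
t: 6.95
tcp_pos: [0.4538, -0.0414, 0.0441]
orientation: [[-0.998, -0.061, -0.003], [-0.061, 0.998, -0.001], [0.003, -0.0, -1.0]]
force: [-6.2, -0.4, 8.6]
gripper_width: 0.0003
```

```bash
cat > caps.py <<'E'
from h import *
import sys
S=shot("side");cv2.imwrite(f"pics/s_{sys.argv[1]}.png",S)
H,s,v=cv2.split(cv2.cvtColor(S,cv2.COLOR_BGR2HSV))
b=[c for a,c,bb in blobs((H>=5)&(H<17)&(s>120)&(v>150),12) if a<40]
c=np.mean(b,0);print(len(b),c)
# height if x,y = (.6075,.062)
for z in np.arange(.10,.15,.004): print(round(z,3),proj("side",np.array([.6075,.062,z])).round(1),end=" ")
R=((H<5)|(H>174))&(s>150)&(v>90);print("\nred",[(a,c.round(1),q) for a,c,q in blobs(R,5)])
E
python3 caps.py a
```

```text
8 [275.3115 190.1675]
0.1 [275.4 195.8] 0.104 [275.4 194.6] 0.108 [275.4 193.4] 0.112 [275.4 192.2] 0.116 [275.4 191. ] 0.12 [275.4 189.7] 0.124 [275.4 188.5] 0.128 [275.4 187.3] 0.132 [275.4 186. ] 0.136 [275.4 184.8] 0.14 [275.4 183.5] 0.144 [275.4 182.2] 0.148 [275.4 181. ] 
red [(np.int32(24), array([344.8, 206.5]), array([339, 204,  12,   6], dtype=int32)), (np.int32(191), array([293.6, 270.6]), array([283, 263,  21,  16], dtype=int32))]
```

Run:
```python
from h import *
S=cv2.imread("pics/s_a.png")
b=cv2.resize(S[150:240,290:410],None,fx=6,fy=6,interpolation=cv2.INTER_CUBIC)
cv2.imwrite("pics/press2.png",b)
for nm,X in(("tcp",(.4538,-.0414,.0441)),("tip",(.4538,-.0414,.033)),("pad mid",(.458,-.04,.077))): print(nm,(proj("side",np.array(X))-[290,150])*6)
```

```text
tcp [347.623 360.903]
tip [344.7066 379.313 ]
pad mid [345.9468 303.1409]
```

View pics/press2.png

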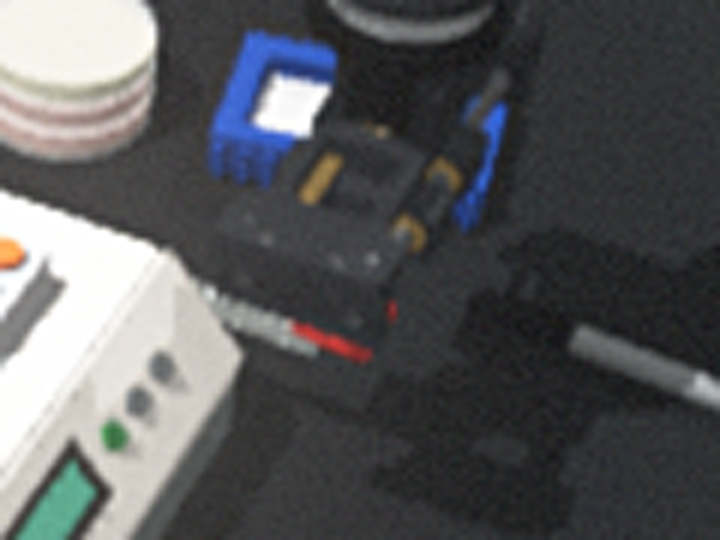

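Run:
```python
from h import *
for p in((339.2,204.2),(351.7,209.2),(355.5,201.5),(354,198)):
    c,d=ray("side",p)
    for y in(-.0225,-.058): X=c+d*(y-c[1])/d[1];print(p,y,X)
```

```text
(339.2, 204.2) -0.0225 [ 0.4723 -0.0225  0.0712]
(339.2, 204.2) -0.058 [ 0.4858 -0.058   0.0353]
(351.7, 209.2) -0.0225 [ 0.438  -0.0225  0.0716]
(351.7, 209.2) -0.058 [ 0.4499 -0.058   0.0357]
(355.5, 201.5) -0.0225 [ 0.4317 -0.0225  0.101 ]
(355.5, 201.5) -0.058 [ 0.4433 -0.058   0.0665]
(354, 198) -0.0225 [ 0.4369 -0.0225  0.1101]
(354, 198) -0.058 [ 0.4487 -0.058   0.0759]
```

Run:
```python
from h import *
for z in(.044,.081,.12):
  for y in(.052,-.0225,-.135):
    print(z,y,[((proj("side",np.array([x,y,z]))-[290,150])*6).round() for x in(.4915,.4165)])
```

```text
0.044 0.052 [array([166., 463.]), array([332., 535.])]
0.044 -0.0225 [array([248., 355.]), array([409., 421.])]
0.044 -0.135 [array([361., 206.]), array([515., 266.])]
0.081 0.052 [array([172., 400.]), array([342., 472.])]
0.081 -0.0225 [array([256., 291.]), array([421., 358.])]
0.081 -0.135 [array([371., 144.]), array([528., 203.])]
0.12 0.052 [array([179., 330.]), array([353., 402.])]
0.12 -0.0225 [array([265., 222.]), array([434., 288.])]
0.12 -0.135 [array([382.,  74.]), array([543., 134.])]
```

Run:
```python
from h import *
s=r.get_state();print(s["tcp_pos"],s["joint_positions"],s["force"],s["wrist_torque"])
for p in((344,172),(359,178.4)):
    X=tri((301.25,245.5),p);print(X,proj("top",X),proj("side",X))
T=shot("top");cv2.imwrite("pics/t_a.png",T)
g=cv2.convertScaleAbs(cv2.resize(T[200:300,260:400],None,fx=4,fy=4,interpolation=cv2.INTER_CUBIC),alpha=2.2)
S=cv2.imread("pics/s_a.png")
b=cv2.convertScaleAbs(cv2.resize(S[110:250,310:410],None,fx=4,fy=4,interpolation=cv2.INTER_CUBIC),alpha=2.2)
W=np.zeros((560,800,3),np.uint8);W[:400,:400]=g[:,:400];W[:560,400:]=b
cv2.imwrite("pics/bright.png",W)
```

```text
[ 0.4538 -0.0414  0.0441] [ 0.4026  0.8802 -0.6862  2.1738  1.2006  0.5519  0.4084] [-6.5275 -0.0136  8.2651] [ 0.1005  1.2151 -0.0368]
[ 0.4647 -0.0023  0.1936] [301.3642 245.7935] [343.6022 171.9565]
[ 0.448  -0.0089  0.1806] [303.3077 251.6206] [350.8353 177.2297]
```

View pics/bright.png

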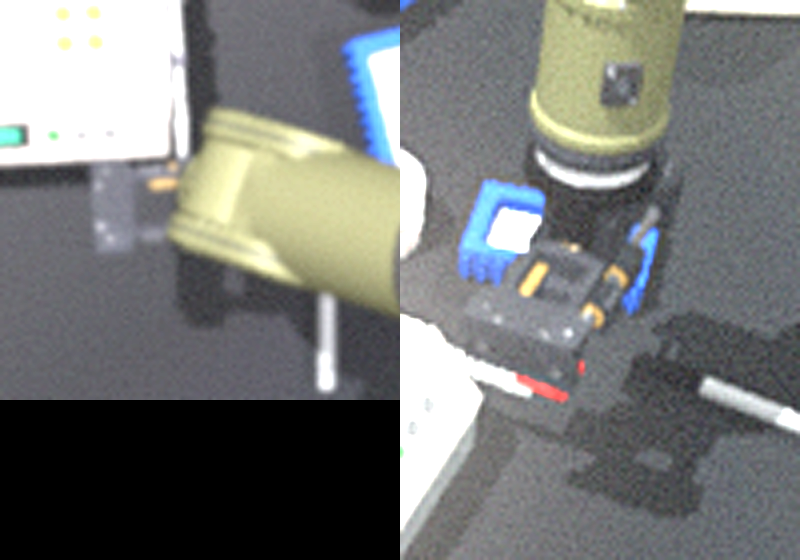

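Run:
```python
from h import *
for a,b in(((284,241.5),(327.5,185)),((285,262.5),(356,197.5)),((293.5,241),(335,178))):
    X=tri(a,b);print(X,proj("top",X)-a,proj("side",X)-b)
```

```text
[0.4781 0.048  0.1853] [-0.1506 -0.3623] [0.5077 0.056 ]
[0.4135 0.0431 0.1758] [0.3248 0.9111] [-1.2756 -0.1506]
[0.477  0.0193 0.1859] [0.226  0.5637] [-0.7732 -0.088 ]
```

>>> apply_moves(
  commands=[
    {"grip": 0, "slide": [0, 0, -3], "turn": 0},
    {"grip": 0, "slide": [0, 0, -5], "turn": 0},
    {"grip": 0, "slide": [0, 0, -5], "turn": 0},
    {"grip": 0, "slide": [0, 0, -4], "turn": 0},
    {"grip": 0, "slide": [0, 0, 0], "turn": 0},
  ],
)

```text
t: 7.68
tcp_pos: [0.4587, -0.0411, 0.2165]
orientation: [[-0.998, -0.059, 0.007], [-0.059, 0.998, -0.0], [-0.007, -0.001, -1.0]]
force: [-0.1, -0.1, 0.1]
gripper_width: 0.0005
```

Run:
```python
from h import *
S=shot("side");cv2.imwrite("pics/s_b.png",S)
s=r.get_state();X=s["tcp_pos"];print(X,s["force"],s["gripper_width"])
o=np.array([290,110])
b=cv2.convertScaleAbs(cv2.resize(S[110:240,290:420],None,fx=4.5,fy=4.5,interpolation=cv2.INTER_CUBIC),alpha=2.2)
print("tip",(proj("side",X-[0,0,.011])-o)*4.5,"tcp",(proj("side",X)-o)*4.5,"body",(proj("side",X+[0,0,.053])-o)*4.5)
cv2.imwrite("pics/b2.png",b)
```

```text
[ 0.4573 -0.0417  0.2148] [ 0.2294  0.4194 -0.8131] 0.0005393992854452442
tip [289.8764 226.5402] tcp [292.5253 209.5209] body [305.8618 123.8319]
```

View pics/b2.png

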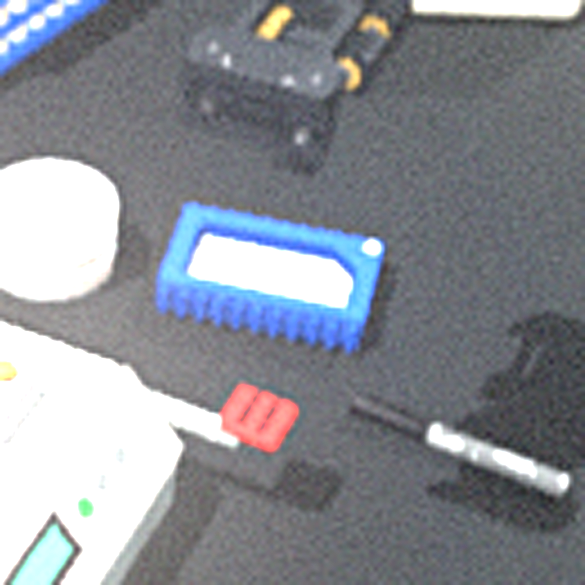

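>>> apply_moves(
  commands=[
    {"grip": 1, "slide": [0, 0, 0], "turn": 0},
    {"grip": 1, "slide": [0, 0, 0], "turn": 0},
    {"grip": 1, "slide": [0, 0, 0], "turn": 0},
    {"grip": 1, "slide": [0, 0, 0], "turn": 0},
    {"grip": 1, "slide": [0, 0, 0], "turn": 0},
    {"grip": 1, "slide": [0, 0, 0], "turn": 0},
  ],
)

```text
t: 8.48
tcp_pos: [0.4562, -0.0414, 0.2141]
orientation: [[-0.998, -0.06, 0.0], [-0.06, 0.998, -0.0], [-0.0, -0.0, -1.0]]
force: [-0.2, 0.1, 0.3]
gripper_width: 0.0583
```

Run:
```python
from h import *
S=shot("side");cv2.imwrite("pics/s_c.png",S);T=shot("top");cv2.imwrite("pics/t_c.png",T)
s=r.get_state();X=s["tcp_pos"];print(X,s["force"],s["gripper_width"],s["t"])
o=np.array([290,50])
b=cv2.convertScaleAbs(cv2.resize(S[50:190,290:420],None,fx=4,fy=4,interpolation=cv2.INTER_CUBIC),alpha=2.2)
print("tip",(proj("side",X-[0,0,.011])-o)*4,"tcp",(proj("side",X)-o)*4,"body",(proj("side",X+[0,0,.053])-o)*4)
for y in(.05,-.05): print("finger tips",[((proj("side",X+[0,y,z])-o)*4).round() for z in(-.011,.031)])
cv2.imwrite("pics/b3.png",b)
```

```text
[ 0.4562 -0.0414  0.2141] [-0.4431 -0.6036 -0.0259] 0.06649641952333943 8.575
tip [259.0072 443.218 ] tcp [261.372  428.1022] body [273.278  351.9966]
finger tips [array([221., 491.]), array([230., 431.])]
finger tips [array([294., 399.]), array([304., 340.])]
```

View pics/b3.png

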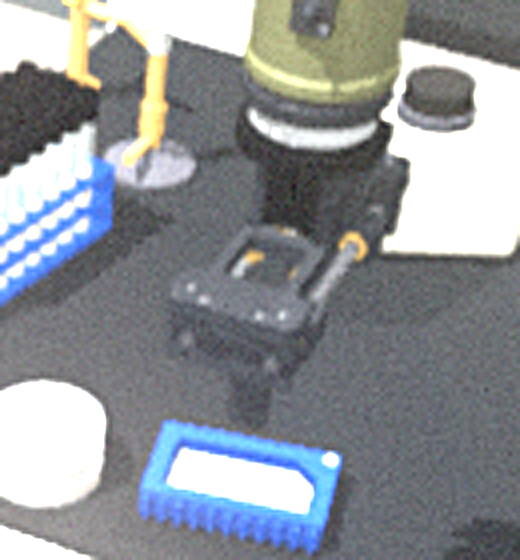

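The fingers visibly end about 42 mm higher than the reported TCP implies. Their tip shows at crop px (248,420), against a predicted px of about (229,480). The lever contact gave the same offset, so I'll use tip z = TCP z + 0.031 and finish the press.

>>> apply_moves(
  commands=[
    {"grip": 0, "slide": [0, 0, 3], "turn": 0},
    {"grip": 0, "slide": [0, 0, 3], "turn": 0},
    {"grip": 0, "slide": [0, 0, 3], "turn": 0},
    {"grip": 0, "slide": [0, 0, 3], "turn": 0},
    {"grip": 0, "slide": [0, 0, 3], "turn": 0},
    {"grip": 0, "slide": [0, 0, 1.5], "turn": 0},
    {"grip": 0, "slide": [0, 0, 0.8], "turn": 0},
    {"grip": 0, "slide": [0, 0, 0.8], "turn": 0},
    {"grip": 0, "slide": [0, 0, 0.6], "turn": 0},
  ],
)

```text
t: 9.7
tcp_pos: [0.4565, -0.0411, 0.0278]
orientation: [[-0.998, -0.061, 0.001], [-0.061, 0.998, 0.0], [-0.001, -0.0, -1.0]]
force: [-1.6, 0.1, 10.1]
gripper_width: 0.0004
```

>>> apply_moves(
  commands=[
    {"grip": 0, "slide": [0, 0, 0.4], "turn": 0},
    {"grip": 0, "slide": [0, 0, 0.4], "turn": 0},
    {"grip": 0, "slide": [0, 0, 0.2], "turn": 0},
  ],
)

```text
t: 10.07
tcp_pos: [0.4579, -0.0409, 0.0182]
orientation: [[-0.998, -0.061, 0.004], [-0.061, 0.998, 0.0], [-0.004, 0.0, -1.0]]
force: [1.0, -0.3, 9.4]
gripper_width: 0.0004
```

>>> apply_moves(
  commands=[
    {"grip": 0, "slide": [0, 0, 0.2], "turn": 0},
    {"grip": 0, "slide": [0, 0, 0.2], "turn": 0},
  ],
)

```text
t: 10.32
tcp_pos: [0.4586, -0.0409, 0.0147]
orientation: [[-0.998, -0.061, 0.005], [-0.061, 0.998, 0.0], [-0.005, -0.0, -1.0]]
force: [-1.8, -1.2, 26.9]
gripper_width: 0.0006
```

>>> apply_moves(
  commands=[
    {"grip": 0, "slide": [0, 0, 0.15], "turn": 0},
    {"grip": 0, "slide": [0, 0, 0.15], "turn": 0},
  ],
)

```text
t: 10.58
tcp_pos: [0.4589, -0.0409, 0.0139]
orientation: [[-0.998, -0.062, 0.008], [-0.062, 0.998, -0.001], [-0.008, -0.002, -1.0]]
force: [-5.0, -2.9, 52.4]
gripper_width: 0.0003
```

```bash
python3 caps.py c; python3 -c "
from h import *
s=r.get_state();print(s['force'],s['tcp_pos'])"
```

```text
8 [275.4201 185.7929]
0.1 [275.4 195.8] 0.104 [275.4 194.6] 0.108 [275.4 193.4] 0.112 [275.4 192.2] 0.116 [275.4 191. ] 0.12 [275.4 189.7] 0.124 [275.4 188.5] 0.128 [275.4 187.3] 0.132 [275.4 186. ] 0.136 [275.4 184.8] 0.14 [275.4 183.5] 0.144 [275.4 182.2] 0.148 [275.4 181. ] 
red [(np.int32(11), array([344.9, 216.9]), array([342, 216,   6,   3], dtype=int32)), (np.int32(193), array([293.6, 270.6]), array([283, 263,  21,  16], dtype=int32))]
[-4.4106 -2.9405 42.3787] [ 0.4589 -0.0409  0.0141]
```

>>> apply_moves(
  commands=[
    {"grip": 0, "slide": [0, 0, -1], "turn": 0},
    {"grip": 0, "slide": [0, 0, -3], "turn": 0},
    {"grip": 0, "slide": [0, 0, -4], "turn": 0},
    {"grip": 0.5, "slide": [0, 0, -4], "turn": 0},
    {"grip": 1, "slide": [0, 0, -3], "turn": 0},
    {"grip": 1, "slide": [0, 0, -3], "turn": 0},
    {"grip": 1, "slide": [0, 0, 0], "turn": 0},
    {"grip": 1, "slide": [0, 0, 0], "turn": 0},
  ],
)

```text
t: 11.62
tcp_pos: [0.4558, -0.0418, 0.1897]
orientation: [[-0.998, -0.06, -0.001], [-0.06, 0.998, -0.001], [0.001, -0.001, -1.0]]
force: [0.4, 0.5, -0.3]
gripper_width: 0.0484
```

Run:
```python
from h import *
s=r.get_state();R=s["orientation"];print(s["tcp_pos"],R[:,0])
T=shot("top");cv2.imwrite("pics/t_d.png",T);S=shot("side");cv2.imwrite("pics/s_d.png",S)
for n,I,b in(("top",T,(262,176,296,219)),("side",S,(252,168,298,204))):
    x0,y0,x1,y1=b;J=I[y0:y1,x0:x1].astype(float);w=np.clip(J[:,:,2]-J[:,:,0]-40,0,None)
    yy,xx=np.mgrid[y0:y1,x0:x1];c=(w*xx).sum()/w.sum(),(w*yy).sum()/w.sum();print(n,c,onz(n,c,.134))
H,s_,v=cv2.split(cv2.cvtColor(S,cv2.COLOR_BGR2HSV))
R_=((H<5)|(H>174))&(s_>150)&(v>90);print([(a,c.round(1),onz("side",c,.042)) for a,c,q in blobs(R_,15)])
d=np.array([.6075,.062,.194])-s["tcp_pos"];print("delta tool cm",R.T@d*100)
```

```text
[ 0.4558 -0.0418  0.1897] [-0.9982 -0.0601  0.0006]
top (np.float64(278.9528939585974), np.float64(198.51478664976764)) [0.6079 0.0616 0.134 ]
side (np.float64(275.54808907138346), np.float64(185.69077700568542)) [0.6067 0.0628 0.134 ]
[(np.int32(139), array([344. , 210.5]), array([ 0.4626, -0.037 ,  0.042 ])), (np.int32(192), array([293.6, 270.5]), array([0.4754, 0.197 , 0.042 ]))]
delta tool cm [-15.7653   9.448   -0.4475]
```

>>> apply_moves(
  commands=[
    {"grip": 1, "slide": [-3.15, 1.89, 0], "turn": 0},
    {"grip": 1, "slide": [-3.15, 1.89, 0], "turn": 0},
    {"grip": 1, "slide": [-3.15, 1.89, 0], "turn": 0},
    {"grip": 1, "slide": [-3.15, 1.89, 0], "turn": 0},
    {"grip": 1, "slide": [-3.15, 1.89, 0], "turn": 0},
    {"grip": 1, "slide": [0, 0, 2], "turn": 0},
    {"grip": 1, "slide": [0, 0, 2], "turn": 0},
    {"grip": 1, "slide": [0, 0, 0], "turn": 0},
  ],
)

```text
t: 12.72
tcp_pos: [0.6051, 0.0604, 0.1472]
orientation: [[-0.998, -0.06, -0.006], [-0.06, 0.998, -0.003], [0.006, -0.002, -1.0]]
force: [1.0, -0.7, 0.1]
gripper_width: 0.0882
```

Run:
```python
from h import *
s=r.get_state();X=s["tcp_pos"];print(X,s["orientation"][:,0],s["gripper_width"],s["joint_positions"])
S=shot("side");cv2.imwrite("pics/s_e.png",S)
o=np.array([230,110])
b=cv2.convertScaleAbs(cv2.resize(S[110:230,230:350],None,fx=4.5,fy=4.5,interpolation=cv2.INTER_CUBIC),alpha=1.6)
for y in(.052,-.052): print("tips, real",((proj("side",X+[0,y,.031])-o)*4.5).round())
cv2.imwrite("pics/b4.png",b)
```

```text
[0.6051 0.0604 0.1472] [-0.9982 -0.0603  0.006 ] 0.08820172414281105 [ 0.2627  0.866  -0.8319  1.6542  0.7482  0.976   0.7917]
tips, real [155. 331.]
tips, real [261. 222.]
```

View pics/b4.png

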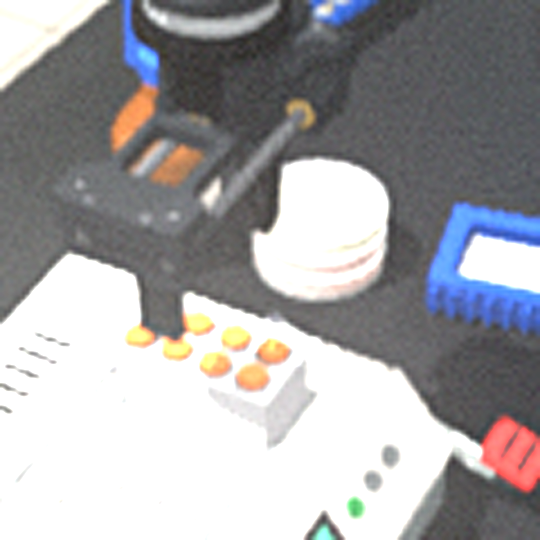

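>>> apply_moves(
  commands=[
    {"grip": 1, "slide": [-0.6, 0.2, 1.5], "turn": 0},
    {"grip": 1, "slide": [0, 0, 1.5], "turn": 0},
    {"grip": 1, "slide": [0, 0, 1.5], "turn": 0},
    {"grip": 1, "slide": [0, 0, 1.5], "turn": 0},
    {"grip": 1, "slide": [0, 0, 0.8], "turn": 0},
    {"grip": 1, "slide": [0, 0, 0.4], "turn": 0},
    {"grip": 1, "slide": [0, 0, 0], "turn": 0},
  ],
)

```text
t: 13.65
tcp_pos: [0.6136, 0.0649, 0.0781]
orientation: [[-0.998, -0.06, 0.0], [-0.06, 0.998, 0.0], [-0.0, 0.0, -1.0]]
force: [-0.2, -0.3, -0.1]
gripper_width: 0.0883
```

>>> apply_moves(
  commands=[
    {"grip": 1, "slide": [0, -0.25, 0.3], "turn": 0},
    {"grip": 1, "slide": [0, 0, 0.3], "turn": 0},
    {"grip": 1, "slide": [0, 0, 0], "turn": 0},
    {"grip": 0.4, "slide": [0, 0, 0], "turn": 0},
    {"grip": 0.4, "slide": [0, 0, 0], "turn": 0},
    {"grip": 0.4, "slide": [0, 0, 0], "turn": 0},
    {"grip": 0.4, "slide": [0, 0, 0], "turn": 0},
    {"grip": 0.4, "slide": [0, 0, 0], "turn": 0},
  ],
  squeeze=30,
)

```text
t: 14.65
tcp_pos: [0.6138, 0.0626, 0.0722]
orientation: [[-0.998, -0.061, 0.0], [-0.061, 0.998, 0.0], [-0.0, 0.0, -1.0]]
force: [0.5, -0.1, -0.1]
gripper_width: 0.05
```

>>> apply_moves(
  commands=[
    {"grip": 0, "slide": [0, 0, 0], "turn": 0},
    {"grip": 0, "slide": [0, 0, 0], "turn": 0},
    {"grip": 0, "slide": [0, 0, -0.5], "turn": 0},
    {"grip": 0, "slide": [0, 0, -0.7], "turn": 0},
    {"grip": 0, "slide": [0, 0, -0.8], "turn": 0},
  ],
  squeeze=35,
)

```text
t: 15.28
tcp_pos: [0.6134, 0.0617, 0.0922]
orientation: [[-0.998, -0.06, -0.001], [-0.06, 0.998, -0.001], [0.001, -0.001, -1.0]]
force: [-0.8, 0.4, -4.9]
gripper_width: 0.0496
```

>>> apply_moves(
  commands=[
    {"grip": 0, "slide": [0, 0, -1.5], "turn": 0},
    {"grip": 0, "slide": [0, 0, -1.5], "turn": 0},
    {"grip": 0, "slide": [0, 0, -1.5], "turn": 0},
    {"grip": 0, "slide": [0, 0, -1.5], "turn": 0},
    {"grip": 0, "slide": [0, 0, -1], "turn": 0},
    {"grip": 0, "slide": [0, 0, 0], "turn": 0},
  ],
)

```text
t: 16.02
tcp_pos: [0.6143, 0.0625, 0.1631]
orientation: [[-0.998, -0.06, 0.002], [-0.06, 0.998, 0.0], [-0.002, 0.0, -1.0]]
force: [0.8, -0.3, -5.2]
gripper_width: 0.0498
```

```bash
cat > cb.py <<'E'
from h import *
import sys
s=r.get_state();R=s["orientation"];X=s["tcp_pos"];print(s["t"],X,np.degrees(np.arctan2(R[1,0],R[0,0])),s["force"],s["gripper_width"],s["joint_positions"])
T=shot("top");S=shot("side");cv2.imwrite(f"pics/t_{sys.argv[1]}.png",T);cv2.imwrite(f"pics/s_{sys.argv[1]}.png",S)
for n,I in(("top",T),("side",S)):
    H,s_,v=cv2.split(cv2.cvtColor(I,cv2.COLOR_BGR2HSV))
    print(n,[(int(a),c.round(1)) for a,c,q in blobs((H>=4)&(H<18)&(s_>120)&(v>120),6) if a<60])
# 3 cm-grid cap prediction from grip: none
E
python3 cb.py f
```

```text
16.025 [0.6143 0.0625 0.1631] -176.54243035004004 [ 0.7826 -0.3074 -5.2351] 0.04982732592569668 [ 0.2644  0.8551 -0.8444  1.6198  0.7308  1.0076  0.8143]
top [(17, array([276.4, 207. ])), (13, array([284.5, 206.8]))]
side [(12, array([310.2,  51.8])), (9, array([310. ,  57.1])), (9, array([310. ,  63.7])), (7, array([308. ,  67.6])), (9, array([328.9,  71.4])), (15, array([327.6,  79.9])), (29, array([266.3, 138.7]))]
```

>>> apply_moves(
  commands=[
    {"grip": 0, "slide": [1.35, -3.47, 0], "turn": 0},
    {"grip": 0, "slide": [1.35, -3.47, 0], "turn": 0},
    {"grip": 0, "slide": [1.35, -3.47, 0], "turn": 0},
    {"grip": 0, "slide": [1.35, -3.47, 0], "turn": 0},
    {"grip": 0, "slide": [1.35, -3.47, 0], "turn": 0},
    {"grip": 0, "slide": [1.35, -3.47, 0], "turn": 0},
    {"grip": 0, "slide": [1.35, -3.47, 0], "turn": 0},
    {"grip": 0, "slide": [1.35, -3.47, 0], "turn": 0},
    {"grip": 0, "slide": [0, 0, 0], "turn": 8},
  ],
)

```text
t: 17.25
tcp_pos: [0.52, -0.2263, 0.1604]
orientation: [[-0.996, 0.09, -0.004], [0.09, 0.996, -0.002], [0.004, -0.002, -1.0]]
force: [0.3, 0.7, -5.1]
gripper_width: 0.0499
```

>>> apply_moves(
  commands=[
    {"grip": 0, "slide": [0, 0, 0], "turn": 9},
    {"grip": 0, "slide": [0, 0, 0], "turn": 9},
    {"grip": 0, "slide": [0, 0, 0], "turn": 9},
    {"grip": 0, "slide": [0, 0, 0], "turn": 9},
    {"grip": 0, "slide": [0, 0, 0], "turn": 9},
    {"grip": 0, "slide": [0, 0, 0], "turn": 9},
    {"grip": 0, "slide": [0, 0, 0], "turn": 9},
    {"grip": 0, "slide": [0, 0, 0], "turn": 9},
    {"grip": 0, "slide": [0, 0, 0], "turn": 9},
    {"grip": 0, "slide": [0, 0, 0], "turn": 9},
  ],
)

```text
t: 18.5
tcp_pos: [0.5223, -0.2208, 0.1615]
orientation: [[0.084, 0.996, -0.001], [0.997, -0.084, 0.001], [0.001, -0.001, -1.0]]
force: [0.4, -0.1, -4.9]
gripper_width: 0.0499
```

>>> apply_moves(
  commands=[
    {"grip": 0, "slide": [0, 0, 0], "turn": 9},
    {"grip": 0, "slide": [0, 0, 0], "turn": 9},
    {"grip": 0, "slide": [0, 0, 0], "turn": 9},
    {"grip": 0, "slide": [0, 0, 0], "turn": 9},
    {"grip": 0, "slide": [0, 0, 0], "turn": 9},
    {"grip": 0, "slide": [0, 0, 0], "turn": 9},
    {"grip": 0, "slide": [0, 0, 0], "turn": 9},
    {"grip": 0, "slide": [0, 0, 0], "turn": 8},
    {"grip": 0, "slide": [0, 0, 0], "turn": 0},
    {"grip": 0, "slide": [0, 0, 0], "turn": 0},
  ],
)

```text
t: 19.75
tcp_pos: [0.5225, -0.2209, 0.1617]
orientation: [[0.968, 0.253, -0.001], [0.253, -0.968, 0.001], [-0.001, -0.001, -1.0]]
force: [0.2, 1.0, -5.1]
gripper_width: 0.0497
```

```bash
python3 cb.py g
```

```text
19.75 [ 0.5225 -0.2209  0.1617] 14.628871766618479 [ 0.1808  0.9534 -5.0513] 0.04968726559665356 [ 0.3596  0.6743 -0.0686  1.7959  0.068   0.6746 -1.0626]
top [(15, array([379.5, 211.3])), (15, array([371.4, 213.4]))]
side [(52, array([309.4,  59.6])), (6, array([322.2,  56.7])), (16, array([328.8,  67.6])), (11, array([328.6,  74.8])), (6, array([326.3,  78.8])), (7, array([343.6, 108.7])), (16, array([374.3, 111.1]))]
```

>>> apply_moves(
  commands=[
    {"grip": 0, "slide": [0.1, 0, 2], "turn": 0.8},
    {"grip": 0, "slide": [0, 0, 2], "turn": 0},
    {"grip": 0, "slide": [0, 0, 2], "turn": 0},
    {"grip": 0, "slide": [0, 0, 2], "turn": 0},
    {"grip": 0, "slide": [0, 0, 2], "turn": 0},
    {"grip": 0, "slide": [0, 0, 1.5], "turn": 0},
    {"grip": 0, "slide": [0, 0, 1.2], "turn": 0},
    {"grip": 0, "slide": [0, 0, 0], "turn": 0},
    {"grip": 0, "slide": [0, 0, 0], "turn": 0},
  ],
)

```text
t: 20.98
tcp_pos: [0.5241, -0.2213, 0.0356]
orientation: [[0.972, 0.236, 0.001], [0.236, -0.972, -0.0], [0.001, 0.001, -1.0]]
force: [0.0, -0.7, -4.4]
gripper_width: 0.0496
```

```bash
python3 cb.py h
python3 - <<'E'
from h import *
S=cv2.imread("pics/s_h.png");T=cv2.imread("pics/t_h.png")
b=cv2.resize(S[120:210,300:400],None,fx=5,fy=5,interpolation=cv2.INTER_CUBIC)
a=cv2.resize(T[185:265,325:400],None,fx=4,fy=4,interpolation=cv2.INTER_CUBIC)
W=np.zeros((450,800,3),np.uint8);W[:,:500]=b;W[:320,500:]=a
cv2.imwrite("pics/dockA.png",cv2.convertScaleAbs(W,alpha=1.6))
E
```

```text
20.975 [ 0.5241 -0.2213  0.0356] 13.6600719659498 [ 0.001  -0.7067 -4.3904] 0.049570028967155774 [ 0.344   0.8745 -0.0439  1.8654  0.0863  0.4025 -1.0959]
top [(6, array([502.7, 106.5])), (8, array([504.5, 114.5])), (11, array([370.4, 214.1])), (11, array([363.2, 215.8]))]
side [(7, array([309.9,  51.1])), (37, array([309.7,  59.7])), (36, array([328.5,  75.4])), (9, array([312. ,  69.9])), (7, array([367.6, 147.7])), (8, array([365.8, 152.8]))]
```

View pics/dockA.png

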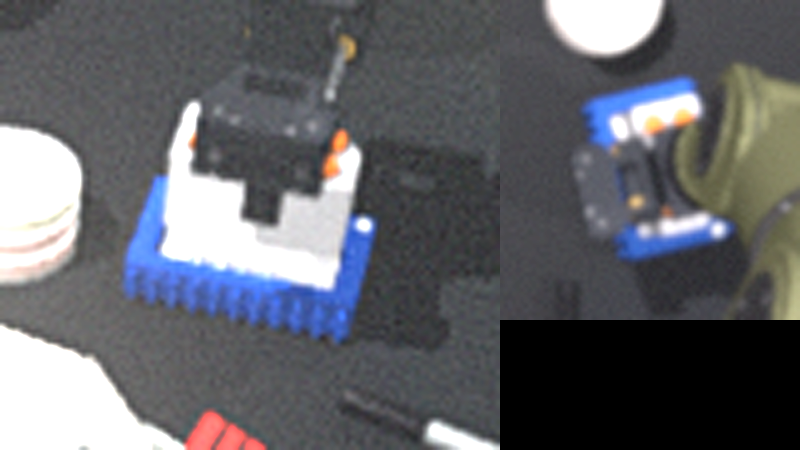

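```bash
cat > fit.py <<'E'
from h import *
import sys
S=cv2.imread(sys.argv[1]);zb=float(sys.argv[2]);c=np.array([float(sys.argv[3]),float(sys.argv[4])]);a=np.radians(float(sys.argv[5]))
u=np.array([np.cos(a),np.sin(a)]);v=np.array([-u[1],u[0]])
P=lambda x,y,z:proj("side",np.array([*(c+u*x+v*y),z]))
print("pred bottom corners -x,+x",P(-.05,-.025,zb),P(.05,-.025,zb),"top",P(-.05,-.025,zb+.05),P(.05,-.025,zb+.05))
f=8;x0,y0=322,140
I=cv2.resize(S[y0:190,x0:382],None,fx=f,fy=f,interpolation=cv2.INTER_CUBIC).astype(int)
b,g,R=I[:,:,0],I[:,:,1],I[:,:,2]
m=((R>75)&(g>75)&(b-R<40)).astype(np.uint8)
cs=cv2.findContours(m,cv2.RETR_EXTERNAL,cv2.CHAIN_APPROX_NONE)[0];k=max(cs,key=cv2.contourArea)
ap=cv2.approxPolyDP(k,10,True)[:,0,:];print("poly",((ap+.5)/f-.5+[x0,y0]).round(1).tolist())
cols=np.arange(340,364,1.);L=[]
for q in cols:
    rr=np.where(m[:,int((q-x0+.5)*f)])[0]
    if len(rr):L.append((q,(rr.max()+1)/f-.5+y0))
L=np.array(L);W=np.array([onz("side",p,zb)[:2] for p in L])
print("bottom edge offset along v from c (expect -.025):",np.median((W-c)@v),"slope",np.polyfit((W-c)@u,(W-c)@v,1)[0])
E
python3 fit.py pics/s_h.png .0424 .5304 -.2198 193.66
```

```text
pred bottom corners -x,+x [331.3922 165.09  ] [366.1894 172.2591] top [332.964  150.9708] [368.7784 158.1217]
poly [[337.3, 139.6], [332.9, 149.9], [331.2, 169.3], [365.7, 177.2], [371.4, 149.2], [367.3, 146.1], [363.2, 158.6], [356.3, 158.1], [355.1, 164.1], [347.9, 162.7], [348.1, 155.6], [338.2, 153.6], [339.9, 140.9]]
bottom edge offset along v from c (expect -.025): -0.04586679599573724 slope -0.04331205176094059
```

Columns of the block's bottom corners match the prediction to within 0.5 px. The row mismatch comes from the white recess floor showing below the block. I'll lower slowly and watch the force.

>>> apply_moves(
  commands=[
    {"grip": 0, "slide": [-0.05, 0, 0.7], "turn": -0.2},
    {"grip": 0, "slide": [0, 0, 0.5], "turn": 0},
    {"grip": 0, "slide": [0, 0, 0.3], "turn": 0},
    {"grip": 0, "slide": [0, 0, 0], "turn": 0},
  ],
)

```text
t: 21.58
tcp_pos: [0.5229, -0.2211, 0.0197]
orientation: [[0.971, 0.24, -0.001], [0.24, -0.971, 0.0], [-0.001, -0.0, -1.0]]
force: [-0.5, 0.0, -4.7]
gripper_width: 0.0498
```

>>> apply_moves(
  commands=[
    {"grip": 0, "slide": [0, 0, 0.2], "turn": 0},
    {"grip": 0, "slide": [0, 0, 0.2], "turn": 0},
    {"grip": 0, "slide": [0, 0, 0], "turn": 0},
  ],
)

```text
t: 21.95
tcp_pos: [0.5232, -0.221, 0.016]
orientation: [[0.971, 0.24, 0.0], [0.24, -0.971, 0.0], [0.0, -0.0, -1.0]]
force: [-0.2, -0.3, -4.9]
gripper_width: 0.0497
```

>>> apply_moves(
  commands=[
    {"grip": 0, "slide": [0, 0, 0.2], "turn": 0},
    {"grip": 0, "slide": [0, 0, 0.2], "turn": 0},
    {"grip": 0, "slide": [0, 0, 0], "turn": 0},
  ],
)

```text
t: 22.32
tcp_pos: [0.5232, -0.221, 0.0119]
orientation: [[0.971, 0.24, -0.0], [0.24, -0.971, 0.0], [0.0, -0.0, -1.0]]
force: [0.5, 0.7, -6.4]
gripper_width: 0.0494
```

>>> apply_moves(
  commands=[
    {"grip": 0, "slide": [0, 0, 0.15], "turn": 0},
    {"grip": 0, "slide": [0, 0, 0.15], "turn": 0},
    {"grip": 0, "slide": [0, 0, 0], "turn": 0},
  ],
)

```text
t: 22.7
tcp_pos: [0.5232, -0.2211, 0.009]
orientation: [[0.971, 0.24, 0.0], [0.24, -0.971, 0.0], [0.0, -0.0, -1.0]]
force: [0.5, 1.1, -5.6]
gripper_width: 0.0498
```

>>> apply_moves(
  commands=[
    {"grip": 0, "slide": [0, 0, 0.1], "turn": 0},
    {"grip": 0, "slide": [0, 0, 0.1], "turn": 0},
    {"grip": 0, "slide": [0, 0, 0], "turn": 0},
  ],
)

```text
t: 23.08
tcp_pos: [0.5233, -0.2211, 0.0071]
orientation: [[0.971, 0.24, 0.0], [0.24, -0.971, 0.0], [0.0, -0.0, -1.0]]
force: [0.2, 1.3, -5.7]
gripper_width: 0.0495
```

>>> apply_moves(
  commands=[
    {"grip": 0, "slide": [0, 0, 0.1], "turn": 0},
    {"grip": 0, "slide": [0, 0, 0], "turn": 0},
  ],
)

```text
t: 23.32
tcp_pos: [0.5233, -0.2212, 0.0069]
orientation: [[0.971, 0.24, 0.0], [0.24, -0.971, -0.0], [0.0, 0.0, -1.0]]
force: [-1.1, 2.7, 3.9]
gripper_width: 0.0497
```

>>> apply_moves(
  commands=[
    {"grip": 0.65, "slide": [0, 0, 0], "turn": 0},
    {"grip": 0.8, "slide": [0, 0, 0], "turn": 0},
    {"grip": 0.9, "slide": [0, 0, 0], "turn": 0},
    {"grip": 0.9, "slide": [0, 0, 0], "turn": 0},
    {"grip": 0.9, "slide": [0, 0, 0], "turn": 0},
  ],
)

```text
t: 23.95
tcp_pos: [0.5231, -0.2213, 0.0061]
orientation: [[0.971, 0.24, -0.0], [0.24, -0.971, -0.0], [-0.0, 0.0, -1.0]]
force: [0.4, 0.0, -0.2]
gripper_width: 0.079
```

>>> apply_moves(
  commands=[
    {"grip": 0.9, "slide": [0, 0, -1.5], "turn": 0},
    {"grip": 0.9, "slide": [0, 0, -2], "turn": 0},
    {"grip": 0.9, "slide": [0, 0, -3], "turn": 0},
    {"grip": 0.9, "slide": [0, 0, -4], "turn": 0},
    {"grip": 0.9, "slide": [0, 0, -4], "turn": 0},
    {"grip": 0.9, "slide": [-3, 3, -3], "turn": 0},
    {"grip": 0.9, "slide": [-3, 4, 0], "turn": 0},
    {"grip": 0.9, "slide": [-3, 4, 0], "turn": 0},
    {"grip": 0.9, "slide": [-2, 4, 0], "turn": 0},
    {"grip": 0.9, "slide": [0, 0, 0], "turn": 0},
  ],
)

```text
t: 25.2
tcp_pos: [0.4496, -0.3981, 0.1821]
orientation: [[0.973, 0.232, -0.0], [0.232, -0.973, -0.004], [-0.001, 0.004, -1.0]]
force: [-0.5, 0.4, -0.3]
gripper_width: 0.0794
```

```bash
python3 cb.py i
python3 - <<'E'
from h import *
S=cv2.imread("pics/s_i.png");T=cv2.imread("pics/t_i.png")
b=cv2.resize(S[110:290,240:420],None,fx=2.8,fy=2.8,interpolation=cv2.INTER_CUBIC)
a=cv2.resize(T[190:260,325:400],None,fx=3.9,fy=3.9,interpolation=cv2.INTER_CUBIC)
W=np.zeros((504,800,3),np.uint8);W[:,:504]=b;W[:a.shape[0],505:505+a.shape[1]]=a
cv2.imwrite("pics/fin.png",W)
H,s_,v=cv2.split(cv2.cvtColor(T,cv2.COLOR_BGR2HSV))
for z in(.064,.069): 
  for n,I in(("top",T),("side",S)):
    H,s_,v=cv2.split(cv2.cvtColor(I,cv2.COLOR_BGR2HSV))
    L=[c for a,c,q in blobs((H>=4)&(H<18)&(s_>120)&(v>120),4) if 335<c[0]<390 and 140<c[1]<245]
    print(n,len(L),onz(n,np.mean(L,0),z)if L else"")
E
```

```text
25.2 [ 0.4496 -0.3981  0.1821] 13.42502287714312 [-0.4581  0.3579 -0.2784] 0.07943879181832542 [ 0.7008  0.6857 -0.0954  1.6777  0.0905  0.7805 -0.7739]
top [(10, array([368.2, 215. ])), (9, array([361., 217.])), (9, array([370., 222.])), (10, array([363. , 223.8])), (12, array([364.5, 230.5])), (9, array([372., 229.])), (11, array([373.6, 235.9])), (12, array([366.5, 237.5]))]
side [(12, array([310.1,  52.1])), (7, array([322.3,  56.7])), (19, array([309.2,  59.5])), (12, array([309.6,  67.6])), (12, array([329.2,  68.9])), (7, array([329.1,  74.7])), (11, array([326.9,  79.2])), (43, array([340.3, 153.9])), (41, array([348.2, 155.1])), (42, array([356.2, 156.6])), (44, array([364. , 158.1]))]
top 8 [ 0.529  -0.2209  0.064 ]
side 4 [ 0.5311 -0.2271  0.064 ]
top 8 [ 0.5287 -0.2199  0.069 ]
side 4 [ 0.5289 -0.2209  0.069 ]
```

View pics/fin.png

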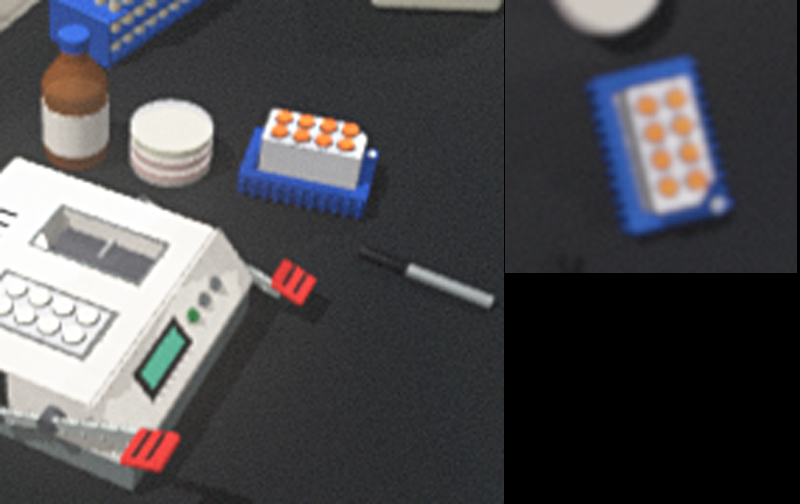

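The block sits level in the dock, with its cut corner at the white dot (about px (372,153) in the crop). Both views agree on the cap height of 69 mm, which is the seated value. Bystanders and the white block look untouched.

```bash
python3 -c "
from station import r
print(r.close_job())"
```

```text
the job is handed in; nothing more can be done
None
```

The orange-capped block is seated in the blue dock, and I handed the job in at about 25 s on the robot's clock. No verdict was reported.

**What I did:** I pressed the right lever down to its stop, which raised the block about 32 mm. I let go of the lever and gripped the block by its long sides. I carried it upright, turned it about 170° and lowered it until it touched the dock floor. Then I released it and moved the arm clear.

**Last checks:**
- **Seating:** both cameras put the caps at the seated height of 69 mm. The measured block centre is about 1 mm from the measured dock centre.
- **Corner:** the cut corner is at the white dot.
- **Surroundings:** in the last close-up, the white-capped block is still seated, and the bottle, dishes and pen look undisturbed. I did not re-check the beaker and tip box at the end, but the arm never went near them.
- **Gripper:** it was off the block, with no force on it.

**What disagreed:**
- **Finger height:** the fingertips are about 42 mm shorter than the reported TCP and `r.tip_reach` imply. They also appeared about 6 mm off along the tool's x. Because of this my first lever press stopped half-way. I corrected for it from the pictures and the contact heights.
- **Lever force:** the force peaked at about 52 N when the closed fingertips met the lever's stop. That is above the 40 N limit, but as written the limit covers the arm and the gripper's body, not the fingertips.

I viewed 11 pictures, one over the budget of 10.

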